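Set the seed-viewing lamp to brightness 5 and switch it on

ROBOT

A 7-joint arm with a two-finger parallel gripper is mounted at the origin on the work surface. World frame = base frame: x ahead of the robot, y to its left, z up, the work surface at z = 0. Lengths are in m, angles in rad, forces in N, time in s.
With the tool pointing down it reaches from about 0.425 to 0.925 m from the base axis. Payload 6.8 kg.
Tool frame: the origin (TCP) lies on the centre line of the jaws, within the pads' length; the fingertips stand 17 mm ahead of it and the grasp point (between the pads) lies 2 mm behind it (nose_length is the distance from the TCP to the fingertips, in m); z points along the fingers, x is the direction in which the jaws open and shut, and the axes are right-handed (so a half turn about z gives the same grasp; the last joint's range is limited). The gripper opens to 85 mm and grips with 20 to 120 N. Pads are 22 mm wide; open, the fingers measure 114 mm over their backs; the gripper's body (76 mm by 85 mm) begins 54 mm behind the grasp point. The pads swing forward as they close: fully open they stand 13 mm farther back than shut.
Start: joints at [1.192, 0.477, 0.022, 1.555, -0.011, 1.109, -0.083], TCP at [0.181, -0.65, 0.248] pointing down, gripper open.
Joint ranges: [-2.96, 2.96], [-0.34, 2.1], [-1.41, 1.46], [0.24, 2.44], [-1.37, 4.51], [0.17, 1.92], [-2.96, 2.96]. Speed limits (rad/s): [2.39, 2.39, 3.14, 3.14, 3.14, 3.14, 3.14].

INTERFACE

Orientations are given as a unit quaternion [w, x, y, z].
In Python, from station import * gives the robot as it stands.
- The arm moves only by the tool send_rows, never from a script. Its argument "commands" is a list of rows, each an object with "translation": the shift along the tool's x, y, z in m, a list of three; "rot": the turn, a rotation vector about the tool's x, y, z in degrees, a list of three; "grip": the finger opening in m, from 0 to 0.0854. In form: [{"translation": [tx, ty, tz], "rot": [rx, ry, rz], "grip": grip}, ...]. A call has exactly 5 rows; each row shifts and turns the commanded pose from where the row before left it, along the tool's axes as they then stand; what a row does not reach is not made up. A row lasts 1/12 s, in which the tool goes at most 41.7 mm and 7.16 degrees, less where a joint would pass 70% of its speed; a pose out of reach is approached as far as the arm can. A call with a gripper value outside its range is refused whole. The fingers move at their own pace and stop on an object; "force" is the grip in N (left out, the last holds). Time passes only in rows, so rows that do not move let the fingers close, or fill a call up. It gives the time, the measured TCP pose, the force and the opening at its end, in the units of the state.
- get_obs(): the state, without advancing time (a new reading comes with each control period).
- read_camera(name): name is "side" or "top"; returns a dict with "pixels" (480x640x3 uint8, red, green, blue), "depth" (480x640 float32, m along the optical axis (not along the pixel's ray), 0 where there is no reading), "mtx" (3x3 intrinsics, pixels), "extrinsics" (4x4, takes a point from camera to world coordinates). Camera axes: x right, y up, looking along -z (the intrinsics and any distortion apply to the point x, -y, -z); pixel columns grow to the right and rows downward; lengths in m; the calibration is good to about 2 mm. A picture is of the moment at which its call begins.
- hand_in(): hands the job in, once; it reports no verdict.
The state is a dict: "t": time; "q": joint angles; "joint_vel": joint speeds; "joint_torque": joint torques, N m; "eef_pos": TCP position; "tool_rot": TCP orientation; "contact_force": force on the tool from outside, world axes, zero at the start; "torque": the same for the moment, N m; "gripper_width": opening from 0.0 (shut) to 1.0 (fully open).
Only numpy, scipy, OpenCV 4.12 (cv2) and the standard library are available. Lean on these libraries where they do the work, as an engineer would, in place of code of your own. Each camera call takes 0.05 s, during which the arm holds its last target.

TASK

With a fingertip, push the lever of the black rotary selector clockwise, click by click, from where it stands to brightness 5 (the fifth bar after the round off dot) and leave it resting in that click, never running on to the next bar. Then press the lamp's push button fully down with a fingertip, let it come up again and move clear. Do not pinch the lever between the fingers, and leave the dish, the jars and everything else where they stand.

Things in the scene. Friction and masses are not known exactly. Their poses are not given: they have to be found in the camera images.
- station: Seed-viewing light station: white flat-topped box fixed to the table, 200 (x) x 400 (y) x 60 mm high. Origin at the centre of its underside, z up, front long side facing -x, towards the robot. In its frame the selector's axis is at (0, +105) mm, the button at (-55, -20) mm, a round light disc 124 mm across at (+20, -120) mm.
- selector_pivot (a point): Point on the selector's vertical axis, level with the station's flat top (60 mm above the table). The selector: black hub, 52 mm across, 8 mm high, with a one-sided lever, a bar 11.5 mm thick, white line on top, standing 7 to 33 mm above the station's top, from 14 mm behind the axis to 52 mm ahead of it. Nothing else stands within 85 mm.
- off_dot (a point): The round off dot printed on the station's top, 61 mm from the selector's axis. Marks lie 30 degrees apart around the axis: the dot, then, clockwise seen from above, seven black bars that grow longer, brightness 1 to 7. With station +x as 12 o'clock and +y as 9 o'clock, off is at 6 o'clock, brightness 1 at 7, 3 at 9, 5 at 11, 7 at 1.
- selector (a joint): Selector angle in rad, 0 when the lever points at the off dot, growing clockwise seen from above: the lever points along (-cos q, +sin q) in the station's x, y. Brightness n is at q = 0.5236 n; stops at 0 and 3.665. Starts at off, 1 or 2. A detent at each mark draws the lever in from up to half a click (0.26 rad) either side and holds it.
- lever_tip (a point): End of the lever, 52 mm from the axis, 20 mm above the station's top; moves with the lever. Getting over a click takes about 0.07 N m: 2 N pushing sideways 36 mm from the axis.
- lamp_button_top (a point): Centre of the top of the lamp's push button: black round cap, 28 mm across, on a small grey housing on the station. Pressed straight down; moves with the cap.
- lamp_button (a joint): Travel of the button in m: 0 up, 0.006 fully pressed; a spring of 5 N at full travel brings it back up.
- dish_mid (a point): Clear petri dish, 90 mm across, 15 mm high, with seeds, loose on the round light disc of the station; point at its centre, half-way up. Leave it alone.
- vial_mid (a point): Small closed jar, 28 mm across, 50 mm high, loose on the station near its far edge; point at its centre, half-way up. Leave it alone.
- beaker_mid (a point): Open glass beaker, 84 mm across, 110 mm high, on the table; point at its centre, half-way up. Leave it alone.
- tweezers_mid (a point): Steel tweezers lying on the table, 120 mm long, 6 mm high; point at its centre, half-way up. Leave it alone.
- tray_mid (a point): Steel tray with seeds, 160 x 220 x 25 mm, on the table; point at its centre, half-way up. Leave it alone.
- sample_jar_mid (a point): Closed glass jar, 60 mm across, 80 mm high, on the table; point at its centre, half-way up. Leave it alone.

How it is judged:
On the way, in this order (a step that is already met when the one before it is completed fails the run):
1. the selector stands at brightness 5 (value of joint selector between 2.488 and 2.748 rad), for 0.3 s.
2. the lamp button is pressed down (value of joint lamp_button above 0.0045 m).
At the end, for the whole second after the job is handed in: The selector rests in the click of brightness 5 (2.618 rad within 0.13 rad), the button is up again (within 1 mm) after having been pressed at least 4.5 mm, and no loose thing is more than 25 mm from where it stood (all of step 1 and velocity of joint selector between -0.1 and 0.1 rad/s and value of joint lamp_button below 0.001 m and distance of each of dish_mid, vial_mid, beaker_mid, tweezers_mid, tray_mid, sample_jar_mid from where it was at the start of the episode below 0.025 m); the robot touches nothing.
It fails at once if the selector ran past brightness 5 towards the next bar (beyond 2.9 rad) (value of joint selector above 2.9 rad).
It fails at once if the button was pressed (over 2.5 mm) while the selector was not at brightness 5 (value of joint lamp_button above 0.0025 m and not (value of joint selector between 2.418 and 2.818 rad)).
It fails at once if the lever was pinched: fingers pressing on both of its sides at once (over 1.5 N each) (contact force between each of selector_c2, selector_c3 and the fingers above 1.5 N).
It fails at once if a loose thing was moved more than 25 mm (distance of any of dish_mid, vial_mid, beaker_mid, tweezers_mid, tray_mid, sample_jar_mid from where it was at the start of the episode above 0.025 m).
It fails at once if a loose thing was lifted more than 12 mm (height (world z) of dish_mid above 0.08 m or height (world z) of vial_mid above 0.098 m or height (world z) of beaker_mid above 0.067 m or height (world z) of tweezers_mid above 0.016 m or height (world z) of tray_mid above 0.025 m or height (world z) of sample_jar_mid above 0.052 m).
It also fails if it takes over 58 s, if anything falls off the work surface, if the arm or the gripper's body presses on something with over 40 N, if the wrist force passes 120 N, or if a joint passes its speed limit or range.

## Working session

There is one attempt and no reset: what is moved stays moved. The work goes in short steps, Python scripts to look and compute and a tool call to move; the robot and the scene stay as the last step left them, time stands still between calls to the robot, and variables do not carry over. Pictures are saved under pics/ and viewed, and the job is handed in when it is done.

Besides the shell and the picture viewer there is one more tool, called after "Emit:" as name(argument=value, ...) on one line, values as JSON. send_rows: Moves the arm, as the interface text tells. Its arguments: {"type":"object","properties":{"commands":{"type":"array","items":{"type":"object","properties":{"translation":{"type":"array","items":{"type":"number"}},"rot":{"type":"array","items":{"type":"number"}},"grip":{"type":"number"}}}},"force":{"type":"number"}},"required":["commands"]}

```bash
mkdir -p pics; ls; python3 - <<'E'
from station import *
import cv2,numpy as np
print(get_obs())
for n in ("top","side"):
    c=read_camera(n); cv2.imwrite(f"pics/{n}0.png",c["pixels"][:,:,::-1]); np.savez(f"{n}0.npz",**c)
    print(n,c["mtx"],c["extrinsics"],[k for k in c])
E
```

```text
pics
{'t': 0.0, 'q': array([ 1.19188995,  0.47779206,  0.02236536,  1.55648113, -0.0115054 ,
        1.10927796, -0.08308147]), 'joint_vel': array([-3.34325324e-04, -3.02231744e-04, -1.12499933e-03,  1.57123137e-04,
       -5.80926050e-04,  2.24642365e-05,  1.45619712e-03]), 'joint_torque': array([-4.31871476e-04, -5.96456122e+01,  1.60739567e+00, -2.81203347e+01,
        1.24125709e-02,  9.29308328e-03,  1.17210843e-05]), 'eef_pos': array([ 0.18038907, -0.6498586 ,  0.24731904]), 'tool_rot': array([-4.95109512e-04,  7.96090940e-01, -6.05176320e-01, -7.69456328e-04]), 'contact_force': array([-0.06567035, -0.06783892,  0.32763667]), 'torque': array([ 0.04724809, -0.0142121 ,  0.0108412 ]), 'gripper_width': 1.000336706346035}
top [[457.00513952   0.         323.76343586]
 [  0.         457.00513952 242.36712577]
 [  0.           0.           1.        ]] [[ 0.01179137  0.99537121 -0.09537882  0.41284742]
 [-0.9998879   0.0126174   0.00806213 -0.02828422]
 [ 0.00922824  0.09527307  0.9954084   0.97643027]
 [ 0.          0.          0.          1.        ]] ['pixels', 'depth', 'mtx', 'extrinsics']
side [[500.8276925    0.         320.83877992]
 [  0.         500.8276925  239.7757157 ]
 [  0.           0.           1.        ]] [[-0.9986926   0.02493666 -0.04462352  0.47165483]
 [-0.04978882 -0.67231516  0.73858879  0.69148607]
 [-0.01158313  0.7398449   0.67267774  0.74944614]
 [ 0.          0.          0.          1.        ]] ['pixels', 'depth', 'mtx', 'extrinsics']
```

View pics/top0.png

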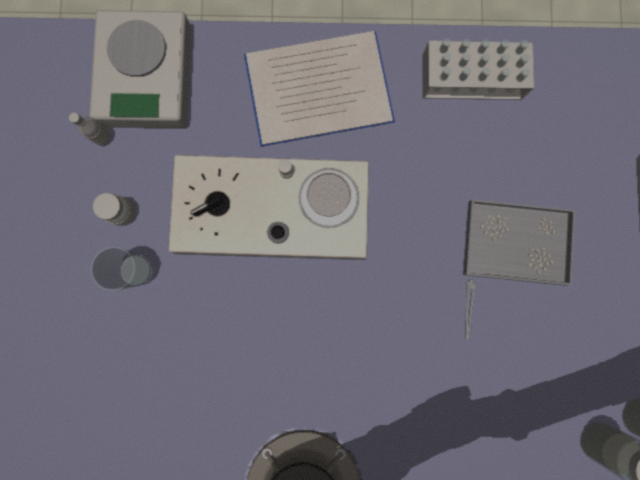

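View pics/side0.png

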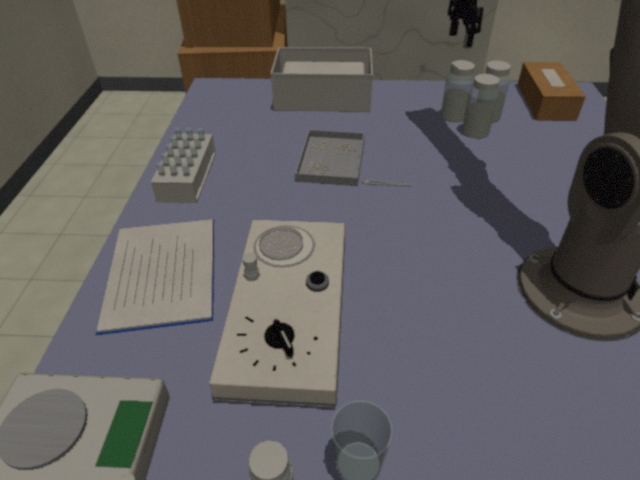

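The top view shows the station at about (270,207), the selector hub at (217,204) with its lever pointing to about (194,213), and the button at (278,232). The side view agrees. Next I'll measure them.

```bash
cat > h.py <<'E'
import numpy as np,cv2
def load(n): return dict(np.load(n))
def ray(c,u,v):
    K=c["mtx"];E=c["extrinsics"]
    u=np.asarray(u,float);v=np.asarray(v,float)
    d=np.stack([(u-K[0,2])/K[0,0],-(v-K[1,2])/K[1,1],-np.ones_like(u)],-1)
    return E[:3,3],d@E[:3,:3].T
def plane(c,u,v,z):
    o,d=ray(c,u,v); return o+d*((z-o[2])/d[...,2])[...,None]
def cloud(c):
    v,u=np.mgrid[:480,:640]; o,d=ray(c,u,v); P=o+d*c["depth"][...,None]; P[c["depth"]==0]=np.nan; return P
E
python3 - <<'E'
from h import *
for n in("top","side"):
    c=load(n+"0.npz");P=cloud(c);g=cv2.cvtColor(c["pixels"],cv2.COLOR_RGB2HSV)
    m=((abs(P[...,2]-.06)<.008)&(P[...,0]>.3)&(P[...,0]<.7)&(abs(P[...,1])<.5)).astype(np.uint8)
    m=cv2.morphologyEx(m,cv2.MORPH_CLOSE,np.ones((9,9)))
    m=cv2.morphologyEx(m,cv2.MORPH_OPEN,np.ones((15,15)))
    k,lab,st,ce=cv2.connectedComponentsWithStats(m); i=1+np.argmax(st[1:,4])
    print(n,st[1:])
    v,u=np.nonzero(lab==i)
    W=plane(c,u,v,.06)[:,:2].astype(np.float32)
    r=cv2.minAreaRect(W); print(r, np.nanmedian(P[lab==i][:,2]))
    # dark blobs on the station
    val=g[...,2]; b=((val<90)&(lab==i)).astype(np.uint8)
    k,l2,st,ce=cv2.connectedComponentsWithStats(b)
    for j in range(1,k):
        if st[j,4]>4: print(st[j],ce[j].round(1),plane(c,ce[j][0],ce[j][1],.06).round(4), np.nanmax(P[l2==j][:,2]).round(3))
    im=c["pixels"][:,:,::-1]
    s=im[140:270,160:380] if n=="top" else im[210:410,200:360]
    cv2.imwrite(f"pics/{n}z.png",cv2.resize(s,None,fx=3.6 if n=="top" else 3,fy=3.6 if n=="top" else 3,interpolation=cv2.INTER_CUBIC))
E
```

```text
top [[  169   156   199   102 18381]]
((0.5736953020095825, 0.07605325430631638), (0.39801985025405884, 0.1993384063243866), 88.89807891845703) 0.05978516290881958
[219 169   2   7   9] [219.2 171.7] [0.6429 0.1793 0.06  ] 0.064
[292 169   2   4   5] [292.2 170.4] [0.6476 0.0306 0.06  ] 0.082
[202 174   3   5   9] [202.9 176.2] [0.6329 0.2122 0.06  ] 0.061
[233 174   5   6  13] [235.2 176.4] [0.6335 0.1466 0.06  ] 0.064
[190 186   4   4   8] [191.5 187.5] [0.6093 0.2344 0.06  ] 0.063
[192 191  38  25 554] [214.8 204.3] [0.5754 0.1859 0.06  ] 0.095
[185 202   4   2   6] [186.5 202.7] [0.5779 0.2433 0.06  ] 0.061
[274 223   8   2  10] [277.5 223.8] [0.5372 0.0582 0.06  ] 0.076
[284 227   4  12  29] [285.1 232. ] [0.5207 0.0425 0.06  ] 0.076
[215 233   3   2   5] [215.8 233.4] [0.516  0.1819 0.06  ] 0.062
side [[  212   220   132   172 17519]]
((0.5738099217414856, 0.0778624564409256), (0.4047456681728363, 0.19915492832660675), 88.94310760498047) 0.0608547093029328
[315 271   5   1   5] [317. 271.] [0.5203 0.0236 0.06  ] 0.085
[250 278   6   2  10] [252.5 278.5] [0.6411 0.0479 0.06  ] 0.069
[306 282  22  10  53] [316.5 288.5] [0.5188 0.0686 0.06  ] 0.071
[246 317   7   5  18] [249.1 319.1] [0.6324 0.1448 0.06  ] 0.064
[264 319  31  40 497] [279.2 337.8] [0.5754 0.1824 0.06  ] 0.096
[237 334   9   2  17] [241.2 334.5] [0.6406 0.1782 0.06  ] 0.063
[314 337   4   3  10] [315.2 338. ] [0.5146 0.1804 0.06  ] 0.062
[240 349   8   4  17] [243.2 350.3] [0.632 0.21  0.06 ] 0.064
[307 352   3   2   6] [308.  352.5] [0.5248 0.2099 0.06  ] 0.063
[253 360   5   6  14] [255.4 362.7] [0.6084 0.233  0.06  ] 0.064
[292 363   4   3   9] [293.7 364. ] [0.5463 0.2329 0.06  ] 0.063
[273 366   3   5  13] [274. 368.] [0.5771 0.2416 0.06  ] 0.064
```

View pics/topz.png

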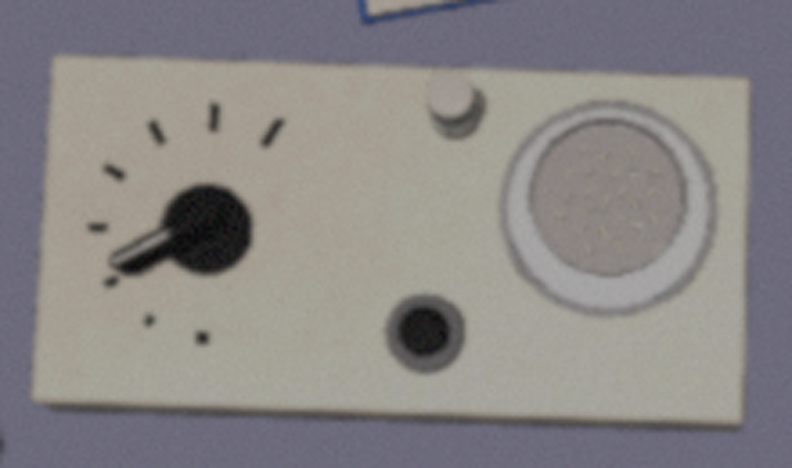

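View pics/sidez.png

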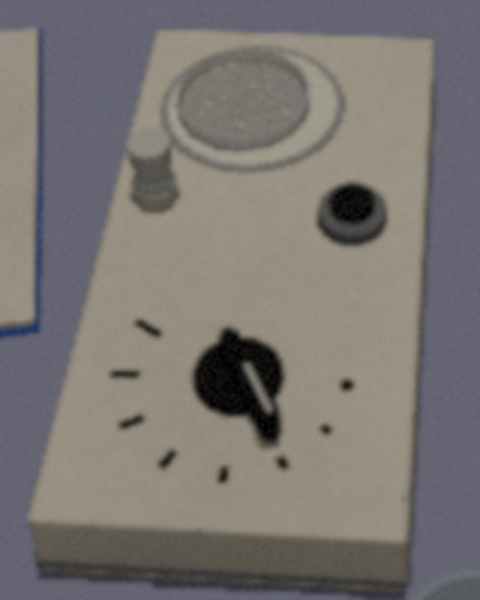

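```bash
python3 - <<'E'
from h import *
from scipy.optimize import least_squares
S={0:(.5146,.1804),1:(.5248,.2099),2:(.5463,.2329),3:(.5771,.2416),4:(.6084,.233),5:(.632,.21),6:(.6406,.1782),7:(.6324,.1448)}
T={0:(.516,.1819),3:(.5779,.2433),4:(.6093,.2344),5:(.6329,.2122),6:(.6429,.1793),7:(.6335,.1466)}
for M in(S,T):
    def f(p):
        r=[]
        for n,(x,y) in M.items():
            q=np.radians(30*n)-p[2]; t=np.array([np.sin(q),np.cos(q)]); r.append((np.array([x,y])-p[:2])@t)
            if n==0: r.append(np.hypot(x-p[0],y-p[1])-.061)
        return r
    s=least_squares(f,[.576,.181,0]); print(s.x[:2],np.degrees(s.x[2]),np.abs(s.fun).max())
for n in("top","side"):
    c=load(n+"0.npz");P=cloud(c);v=c["pixels"].max(-1)
    d=np.hypot(P[...,0]-.5184,P[...,1]-.058)
    for lo,hi in((.0,.010),(.016,.019),(.019,.022),(.022,.026)):
        z=P[...,2][(d>=lo)&(d<hi)]; print(n,lo,np.nanpercentile(z,[10,50,90]).round(4))
    # black cap
    m=(d<.03)&(v<75); print('cap ctr',np.nanmean(P[m],0).round(4), m.sum(), 'raised',np.nanmean(P[(d<.04)&(P[...,2]>.07)],0).round(4))
    # lever: points above z .088 
    e=np.hypot(P[...,0]-.576,P[...,1]-.181)
    m=(e<.07)&(P[...,2]>.085); L=P[m]; u,s,vt=np.linalg.svd(L[:,:2]-L[:,:2].mean(0)); print('lever',L[:,:2].mean(0),vt[0],len(L),L[:,2].max())
E
```

```text
[0.57575887 0.17919241] -1.1707759557938993 0.0003326662165198933
[0.57683179 0.18075912] -1.0520528804743678 0.0003748020162863054
top 0.0 [0.079  0.0814 0.0833]
top 0.016 [0.0688 0.071  0.074 ]
top 0.019 [0.0603 0.071  0.0732]
top 0.022 [0.0574 0.0595 0.0618]
cap ctr [0.519  0.0566 0.0801] 171 raised [0.518  0.0569 0.0764]
lever [0.5666211  0.19761616] [-0.47993227  0.87730554] 211 0.09636627864504566
side 0.0 [0.0811 0.0828 0.0844]
side 0.016 [0.0622 0.0716 0.074 ]
side 0.019 [0.0603 0.0678 0.0738]
side 0.022 [0.0591 0.061  0.0631]
cap ctr [0.5181 0.0645 0.076 ] 280 raised [0.5186 0.0611 0.0771]
lever [0.56650603 0.19905153] [-0.48087634  0.87678843] 265 0.09657536800059452
```

Emit:
send_rows(commands=[{"translation": [0,-0.04,0],"rot": [0,0,-7],"grip": 0},{"translation": [0,-0.04,0],"rot": [0,0,-7],"grip": 0},{"translation": [0,-0.04,0],"rot": [0,0,-7],"grip": 0},{"translation": [0,-0.04,0],"rot": [0,0,-7],"grip": 0},{"translation": [0,-0.04,0],"rot": [0,0,-7],"grip": 0}], force=30)

```text
t: 0.52
eef_pos: [0.3539, -0.5523, 0.2477]
tool_rot: [-0.0, 0.942, -0.335, -0.0]
contact_force: [-0.3, -0.1, 0.7]
gripper_width: 0.302
```

```bash
cat > plan.py <<'E'
import numpy as np,sys
from station import get_obs
from scipy.spatial.transform import Rotation as R
def plan(pos,az,n):
    o=get_obs(); q=o["tool_rot"]; A=R.from_quat([q[1],q[2],q[3],q[0]]); X=A.as_matrix()[:,0]
    a0=np.degrees(np.arctan2(X[1],X[0])); d=(az-a0+180)%360-180
    if len(sys.argv)>1: pass
    p=o["eef_pos"]; step=(np.array(pos)-p)/n
    print("az",a0.round(2),"turn",round(d,2),"q",o["q"].round(2),"tilt",A.as_matrix()[:2,2].round(4))
    for i in range(n):
        B=R.from_euler("z",a0+d*i/n,degrees=True)*R.from_euler("x",180,degrees=True)
        print((B.inv().apply(step)).round(4).tolist(), round(-d/n,2))
E
python3 -c "
from plan import *
plan((.55,-.30,.24),20,10)"
```

```text
az -39.13 turn 59.13 q [ 1.02  0.45 -0.16  1.6   0.08  1.1   0.16] tilt [0.0001 0.0004]
[-0.0007, -0.0319, 0.0008] -5.91
[0.0026, -0.0318, 0.0008] -5.91
[0.0059, -0.0314, 0.0008] -5.91
[0.0091, -0.0306, 0.0008] -5.91
[0.0122, -0.0295, 0.0008] -5.91
[0.0151, -0.0281, 0.0008] -5.91
[0.018, -0.0264, 0.0008] -5.91
[0.0206, -0.0244, 0.0008] -5.91
[0.023, -0.0222, 0.0008] -5.91
[0.0252, -0.0197, 0.0008] -5.91
```

Emit:
send_rows(commands=[{"translation": [-0.001,-0.032,0.001],"rot": [0,0,-6],"grip": 0},{"translation": [0.003,-0.032,0.001],"rot": [0,0,-6],"grip": 0},{"translation": [0.006,-0.031,0.001],"rot": [0,0,-6],"grip": 0},{"translation": [0.009,-0.031,0.001],"rot": [0,0,-6],"grip": 0},{"translation": [0.012,-0.03,0.001],"rot": [0,0,-6],"grip": 0}])

```text
t: 0.93
eef_pos: [0.4512, -0.4256, 0.2429]
tool_rot: [-0.0, 0.997, -0.08, -0.0]
contact_force: [-0.3, 0.8, -0.1]
gripper_width: 0.002
```

Emit:
send_rows(commands=[{"translation": [0.015,-0.028,0.001],"rot": [0,0,-6],"grip": 0},{"translation": [0.018,-0.026,0.001],"rot": [0,0,-6],"grip": 0},{"translation": [0.021,-0.024,0.001],"rot": [0,0,-6],"grip": 0},{"translation": [0.023,-0.022,0.001],"rot": [0,0,-6],"grip": 0},{"translation": [0.025,-0.02,0.001],"rot": [0,0,-6],"grip": 0}])

```text
t: 1.35
eef_pos: [0.5487, -0.3001, 0.2379]
tool_rot: [-0.0, 0.984, 0.18, -0.0]
contact_force: [0.3, 0.4, -0.1]
gripper_width: -0.001
```

```bash
python3 -c "
from plan import *
print(get_obs()['eef_pos'])
plan((.5256,.193,.20),118.9,15)"
```

```text
[ 0.54872675 -0.30007914  0.23791609]
az 20.79 turn 98.11 q [ 0.74  0.45 -0.46  1.67  0.22  1.08  0.58] tilt [-0.0006  0.0001]
[0.0102, -0.0313, 0.0025] -6.54
[0.0137, -0.0299, 0.0025] -6.54
[0.017, -0.0282, 0.0025] -6.54
[0.0201, -0.026, 0.0025] -6.54
[0.023, -0.0236, 0.0025] -6.54
[0.0255, -0.0208, 0.0025] -6.54
[0.0277, -0.0178, 0.0025] -6.54
[0.0295, -0.0145, 0.0025] -6.54
[0.031, -0.011, 0.0025] -6.54
[0.0321, -0.0074, 0.0025] -6.54
[0.0327, -0.0037, 0.0025] -6.54
[0.0329, 0.0, 0.0025] -6.54
[0.0327, 0.0038, 0.0025] -6.54
[0.032, 0.0075, 0.0025] -6.54
[0.031, 0.0111, 0.0025] -6.54
```

Emit:
send_rows(commands=[{"translation": [0.01,-0.031,0.0025],"rot": [0,0,-6.5],"grip": 0},{"translation": [0.014,-0.03,0.0025],"rot": [0,0,-6.5],"grip": 0},{"translation": [0.017,-0.028,0.0025],"rot": [0,0,-6.5],"grip": 0},{"translation": [0.02,-0.026,0.0025],"rot": [0,0,-6.5],"grip": 0},{"translation": [0.023,-0.0235,0.0025],"rot": [0,0,-6.5],"grip": 0}])

```text
t: 1.77
eef_pos: [0.5411, -0.1359, 0.2254]
tool_rot: [-0.0, 0.894, 0.449, -0.0]
contact_force: [0.9, -0.5, 0.1]
gripper_width: -0.003
```

Emit:
send_rows(commands=[{"translation": [0.0255,-0.021,0.0025],"rot": [0,0,-6.5],"grip": 0},{"translation": [0.0275,-0.018,0.0025],"rot": [0,0,-6.5],"grip": 0},{"translation": [0.0295,-0.0145,0.0025],"rot": [0,0,-6.5],"grip": 0},{"translation": [0.031,-0.011,0.0025],"rot": [0,0,-6.5],"grip": 0},{"translation": [0.032,-0.0075,0.0025],"rot": [0,0,-6.5],"grip": 0}])

```text
t: 2.18
eef_pos: [0.5345, 0.0283, 0.213]
tool_rot: [0.0, 0.732, 0.681, -0.0]
contact_force: [-0.3, -0.1, -0.9]
gripper_width: 0.0
```

```bash
python3 -c "
from plan import *
print(get_obs()['eef_pos'])
plan((.5256,.193,.20),118.9,5)"
```

```text
[0.53447892 0.02832266 0.21302408]
az 85.81 turn 33.09 q [ 0.48  0.4  -0.81  1.88  0.34  1.    1.02] tilt [-0.0003 -0.0004]
[0.0327, -0.0042, 0.0026] -6.62
[0.033, -0.0004, 0.0026] -6.62
[0.0328, 0.0034, 0.0026] -6.62
[0.0322, 0.0072, 0.0026] -6.62
[0.0311, 0.0108, 0.0026] -6.62
```

Emit:
send_rows(commands=[{"translation": [0.0325,-0.004,0.0025],"rot": [0,0,-6.6],"grip": 0},{"translation": [0.033,-0.0005,0.0025],"rot": [0,0,-6.6],"grip": 0},{"translation": [0.033,0.0035,0.0025],"rot": [0,0,-6.6],"grip": 0},{"translation": [0.032,0.007,0.0025],"rot": [0,0,-6.6],"grip": 0},{"translation": [0.031,0.011,0.0025],"rot": [0,0,-6.6],"grip": 0}])

```text
t: 2.6
eef_pos: [0.5268, 0.1926, 0.2004]
tool_rot: [0.0, 0.509, 0.861, -0.0]
contact_force: [0.1, 0.6, -1.0]
gripper_width: -0.0
```

Emit:
send_rows(commands=[{"translation": [0,0,0.0],"rot": [0,0,0],"grip": 0},{"translation": [0,0,0.02],"rot": [0,0,0],"grip": 0},{"translation": [0,0,0.025],"rot": [0,0,0],"grip": 0},{"translation": [0,0,0.02],"rot": [0,0,0],"grip": 0},{"translation": [0,0,0.0],"rot": [0,0,0],"grip": 0}])

```text
t: 3.02
eef_pos: [0.5249, 0.1896, 0.1318]
tool_rot: [-0.002, 0.511, 0.859, -0.003]
contact_force: [0.0, -0.9, -0.4]
gripper_width: 0.001
```

```bash
python3 -c "
from plan import *
from station import *
import cv2
print(get_obs()['eef_pos'])
plan((.5256,.193,.094),118.9,3)
for n in ('top','side'):
    c=read_camera(n); im=c['pixels'][:,:,::-1]
    s=im[140:270,160:380] if n=='top' else im[210:410,200:360]
    cv2.imwrite(f'pics/{n}1.png',cv2.resize(s,None,fx=3,fy=3,interpolation=cv2.INTER_CUBIC))
"
```

```text
[0.52491285 0.18955644 0.13184197]
az 118.49 turn 0.41 q [ 0.2   0.59 -0.87  1.89  0.55  0.93  1.13] tilt [-0.0065 -0.0028]
[0.0009, 0.0007, 0.0126] -0.14
[0.0009, 0.0008, 0.0126] -0.14
[0.0009, 0.0008, 0.0126] -0.14
```

View pics/side1.png

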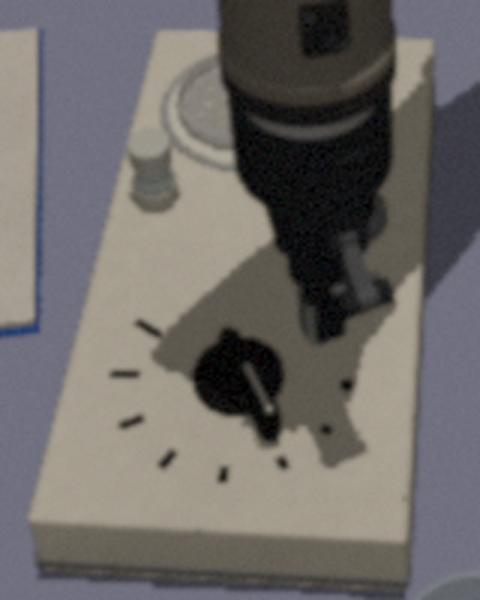

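View pics/top1.png

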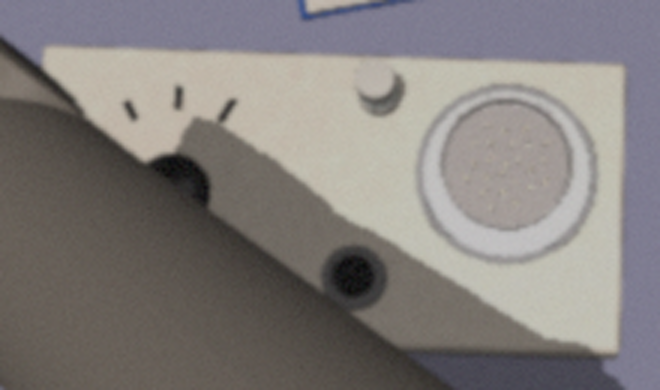

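The side view has the closed fingertips at about zoom (330,330), on the robot side of the lever, with the selector still at 2. The top view is blocked by the arm. Next I descend beside the lever.

Emit:
send_rows(commands=[{"translation": [0.001,0.001,0.01],"rot": [0,0,0],"grip": 0},{"translation": [0.001,0.001,0.01],"rot": [0,0,0],"grip": 0},{"translation": [0.001,0,0.01],"rot": [0,0,0],"grip": 0},{"translation": [0,0,0.01],"rot": [0,0,0],"grip": 0},{"translation": [0,0,0.0],"rot": [0,0,0],"grip": 0}])

```text
t: 3.53
eef_pos: [0.5264, 0.1944, 0.0936]
tool_rot: [-0.001, 0.511, 0.86, -0.001]
contact_force: [0.7, -0.9, 0.3]
gripper_width: 0.003
```

```bash
cat > rel.py <<'E'
from plan import *
C=np.array([.5763,.180]);psi=-1.1
def rel():
    o=get_obs(); q=o["tool_rot"]; M=R.from_quat([q[1],q[2],q[3],q[0]]).as_matrix()
    d=M.T@(np.r_[C,o["eef_pos"][2]]-o["eef_pos"])*1e3
    ax=np.degrees(np.arctan2(M[1,0],M[0,0]))
    # lever angle if contact on y face 11+5.75 mm
    print("t %.2f r=%.1f d=%.1f mm  x-axis as q=%.1f deg  z=%.4f tilt"%(o["t"],-d[0],d[1],180+psi-ax,o["eef_pos"][2]),M[:2,2].round(4),"F(tool)",(M.T@o["contact_force"]).round(1),"q",o["q"].round(2))
rel()
E
python3 rel.py; python3 -c "
from station import *
import cv2
im=read_camera('side')['pixels'][:,:,::-1]
cv2.imwrite('pics/side2.png',cv2.resize(im[250:410,200:360],None,fx=4,fy=4,interpolation=cv2.INTER_CUBIC)[:600])"
```

```text
t 3.53 r=36.5 d=37.0 mm  x-axis as q=60.4 deg  z=0.0936 tilt [-0.0029 -0.0013] F(tool) [-1.2  0.2 -0.3] q [ 0.16  0.64 -0.83  1.91  0.61  0.87  1.08]
```

View pics/side2.png

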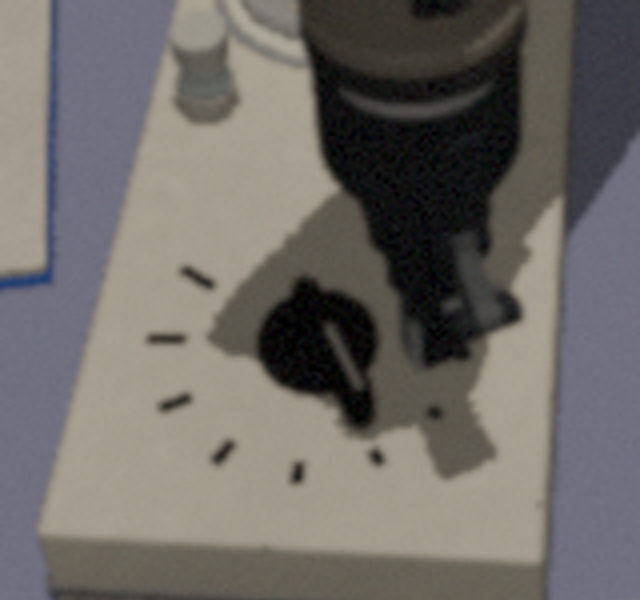

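The fingertip at about (430,350) stands clear beside the lever. I'll close the gap of about 20 mm.

Emit:
send_rows(commands=[{"translation": [0,0.004,0],"rot": [0,0,0],"grip": 0},{"translation": [0,0.005,0.001],"rot": [0,0,0],"grip": 0},{"translation": [0,0.005,0.0],"rot": [0,0,0],"grip": 0},{"translation": [0,0.004,0],"rot": [0,0,0],"grip": 0},{"translation": [0,0.0,0.0],"rot": [0,0,0],"grip": 0}])

```text
t: 4.0
eef_pos: [0.5443, 0.2043, 0.0951]
tool_rot: [0.0, 0.511, 0.859, 0.001]
contact_force: [0.3, -0.3, 0.0]
gripper_width: 0.004
```

```bash
python3 rel.py
```

```text
t 4.00 r=36.6 d=16.5 mm  x-axis as q=60.4 deg  z=0.0951 tilt [0.0008 0.0007] F(tool) [-0.4  0.1 -0. ] q [ 0.15  0.66 -0.83  1.86  0.62  0.89  1.09]
```

Emit:
send_rows(commands=[{"translation": [0.001,0.0026,0.0005],"rot": [0,0,4],"grip": 0},{"translation": [0.001,0.0026,0.0005],"rot": [0,0,4],"grip": 0},{"translation": [0.001,0.0026,0.0005],"rot": [0,0,4],"grip": 0},{"translation": [0.001,0.0026,0.0005],"rot": [0,0,4],"grip": 0},{"translation": [0.001,0.0026,0.0005],"rot": [0,0,4],"grip": 0}])

```text
t: 4.42
eef_pos: [0.5537, 0.2132, 0.0924]
tool_rot: [-0.0, 0.654, 0.757, 0.0]
contact_force: [0.1, 0.3, -0.3]
gripper_width: -0.001
```

```bash
cat > shot.py <<'E'
from rel import *
from station import *
import cv2,sys
im=read_camera('side')['pixels'][:,:,::-1]
cv2.imwrite(f'pics/{sys.argv[1]}.png',cv2.resize(im[250:400,200:360],None,fx=4,fy=4,interpolation=cv2.INTER_CUBIC))
E
python3 shot.py side3
```

```text
t 4.42 r=36.1 d=17.6 mm  x-axis as q=80.6 deg  z=0.0924 tilt [-0.      0.0001] F(tool) [0.3 0.2 0.3] q [ 0.07  0.65 -0.74  1.84  0.56  0.87  0.78]
```

View pics/side3.png

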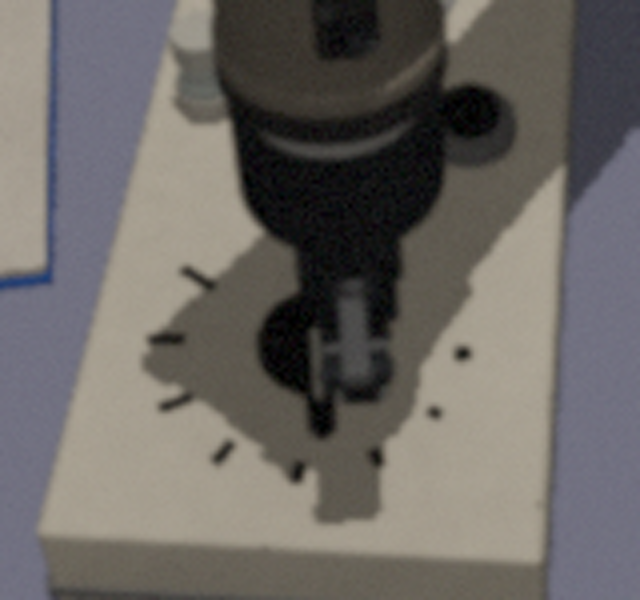

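The lever, with its tip now at (320,430), has turned with the fingertip at (360,370). It is partway to mark 3 at (297,470). I'll continue the arc.

Emit:
send_rows(commands=[{"translation": [0.001,0.0026,0],"rot": [0,0,4],"grip": 0},{"translation": [0.001,0.0026,0],"rot": [0,0,4],"grip": 0},{"translation": [0.001,0.0026,0],"rot": [0,0,4],"grip": 0},{"translation": [0.001,0.0026,0],"rot": [0,0,4],"grip": 0},{"translation": [0.001,0.0026,0],"rot": [0,0,4],"grip": 0}])

```text
t: 4.88
eef_pos: [0.5659, 0.2183, 0.0923]
tool_rot: [-0.0, 0.775, 0.632, -0.001]
contact_force: [-2.7, 1.0, 1.0]
gripper_width: -0.0
```

```bash
python3 shot.py side4
```

```text
t 4.88 r=35.4 d=17.9 mm  x-axis as q=100.5 deg  z=0.0923 tilt [-0.0013 -0.0001] F(tool) [ 0.4 -2.9 -1. ] q [ 0.01  0.64 -0.66  1.81  0.5   0.86  0.48]
```

View pics/side4.png

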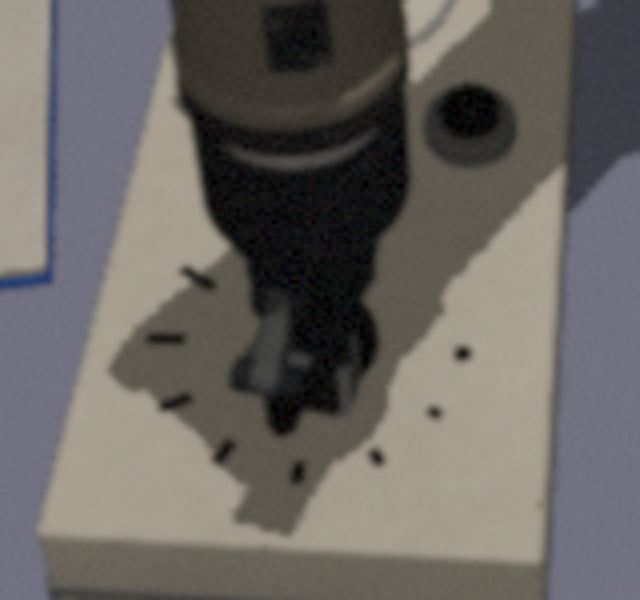

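The lever tip at (283,425) sits past mark 3, with 2.9 N resisting, so contact is real and the estimated angle is about 100°. I'll go on to mark 4.

Emit:
send_rows(commands=[{"translation": [0.0015,0.0025,0],"rot": [0,0,4],"grip": 0},{"translation": [0.0015,0.0025,0],"rot": [0,0,4],"grip": 0},{"translation": [0.001,0.0025,0],"rot": [0,0,4],"grip": 0},{"translation": [0.001,0.0025,0],"rot": [0,0,4],"grip": 0},{"translation": [0,0,0],"rot": [0,0,0],"grip": 0}])

```text
t: 5.35
eef_pos: [0.5782, 0.2197, 0.0925]
tool_rot: [0.0, 0.855, 0.519, 0.0]
contact_force: [-0.5, 0.4, 0.4]
gripper_width: -0.002
```

```bash
python3 shot.py side5
```

```text
t 5.35 r=36.1 d=16.7 mm  x-axis as q=116.4 deg  z=0.0925 tilt [0.0009 0.0001] F(tool) [ 0.2 -0.6 -0.4] q [-0.03  0.64 -0.59  1.79  0.45  0.86  0.25]
```

View pics/side5.png

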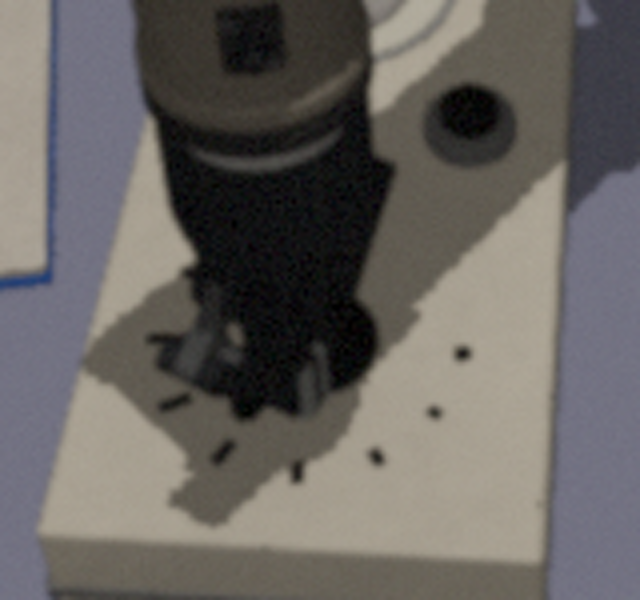

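The lever tip at (247,405) points near mark 4 at (222,452), so it is in click 4. The last click gets smaller steps.

Emit:
send_rows(commands=[{"translation": [0.0008,0.002,0],"rot": [0,0,3],"grip": 0},{"translation": [0.0008,0.002,0],"rot": [0,0,3],"grip": 0},{"translation": [0.0008,0.002,0],"rot": [0,0,3],"grip": 0},{"translation": [0.0008,0.002,0],"rot": [0,0,3],"grip": 0},{"translation": [0.0008,0.002,0],"rot": [0,0,3],"grip": 0}])

```text
t: 5.82
eef_pos: [0.587, 0.2182, 0.0922]
tool_rot: [-0.0, 0.915, 0.404, -0.001]
contact_force: [-2.2, 1.1, 1.6]
gripper_width: -0.0
```

```bash
python3 shot.py side6
```

```text
t 5.82 r=35.4 d=17.8 mm  x-axis as q=131.2 deg  z=0.0922 tilt [-0.0017  0.0004] F(tool) [-0.6 -2.3 -1.6] q [-0.07  0.63 -0.53  1.77  0.41  0.85  0.04]
```

View pics/side6.png

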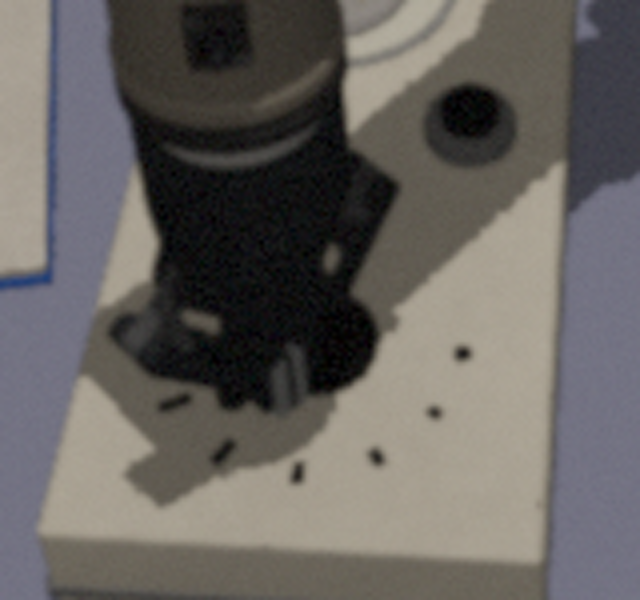

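The lever tip at (230,400) lies between marks 4 and 5, with 2.3 N resisting, just before the click goes over. I'll take it in small steps with a pause.

Emit:
send_rows(commands=[{"translation": [0.0006,0.0014,0],"rot": [0,0,2],"grip": 0},{"translation": [0.0006,0.0014,0],"rot": [0,0,2],"grip": 0},{"translation": [0.0006,0.0014,0],"rot": [0,0,2],"grip": 0},{"translation": [0.0005,0.0012,0],"rot": [0,0,1],"grip": 0},{"translation": [0,0,0],"rot": [0,0,0],"grip": 0}])

```text
t: 6.28
eef_pos: [0.5937, 0.215, 0.0923]
tool_rot: [0.0, 0.938, 0.347, 0.0]
contact_force: [-0.2, -0.1, 0.2]
gripper_width: 0.001
```

```bash
python3 shot.py side7
```

```text
t 6.28 r=36.0 d=15.2 mm  x-axis as q=138.3 deg  z=0.0923 tilt [ 0.0003 -0.0002] F(tool) [-0.2 -0.1 -0.2] q [-0.09  0.63 -0.5   1.76  0.39  0.85 -0.05]
```

View pics/side7.png

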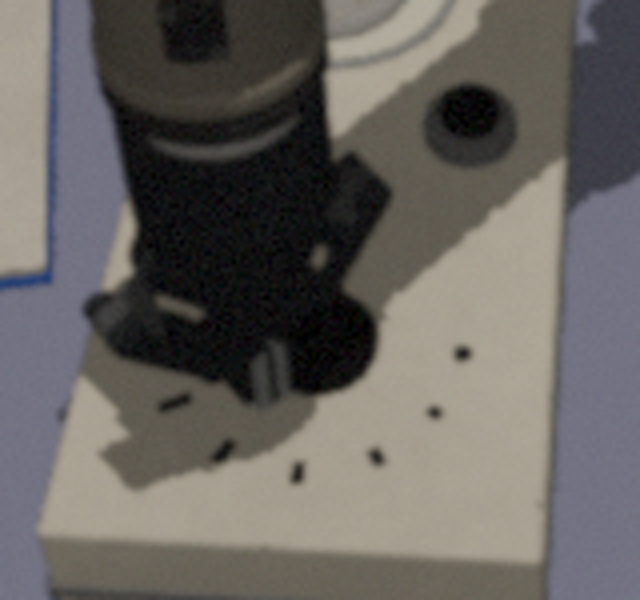

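The resistance has dropped to zero and the lever is hidden behind the fingers, so it has probably snapped into 5. I'll back straight off, lift and look.

Emit:
send_rows(commands=[{"translation": [0,-0.006,0],"rot": [0,0,0],"grip": 0},{"translation": [0,-0.008,0],"rot": [0,0,0],"grip": 0},{"translation": [0,-0.008,-0.005],"rot": [0,0,0],"grip": 0},{"translation": [0,-0.004,-0.02],"rot": [0,0,0],"grip": 0},{"translation": [0,0,-0.025],"rot": [0,0,0],"grip": 0}])

```text
t: 6.75
eef_pos: [0.5736, 0.2369, 0.1415]
tool_rot: [-0.0, 0.937, 0.348, -0.002]
contact_force: [0.4, -0.1, 1.3]
gripper_width: 0.002
```

```bash
python3 -c "
from plan import *
print(get_obs()['eef_pos'])
plan((.5187,.057,.15),60,5)"
```

```text
[0.57358312 0.23685181 0.1414896 ]
az 40.75 turn 19.25 q [-0.1   0.56 -0.53  1.75  0.34  0.92 -0.06] tilt [-0.0043 -0.0006]
[-0.0318, 0.0201, -0.0017] -3.85
[-0.0331, 0.0179, -0.0017] -3.85
[-0.0342, 0.0156, -0.0017] -3.85
[-0.0352, 0.0133, -0.0017] -3.85
[-0.036, 0.0109, -0.0017] -3.85
```

Emit:
send_rows(commands=[{"translation": [-0.03,0.02,-0.008],"rot": [0,0,0],"grip": 0},{"translation": [-0.032,0.02,0],"rot": [0,0,0],"grip": 0},{"translation": [-0.032,0.02,0],"rot": [0,0,0],"grip": 0},{"translation": [-0.032,0.02,0],"rot": [0,0,0],"grip": 0},{"translation": [-0.032,0.02,0],"rot": [0,0,0],"grip": 0}])

```text
t: 7.17
eef_pos: [0.5203, 0.0561, 0.1508]
tool_rot: [0.0, 0.938, 0.347, 0.0]
contact_force: [0.9, -1.1, -0.1]
gripper_width: 0.001
```

```bash
python3 -c "
from plan import *
print(get_obs()['eef_pos'])
plan((.5187,.057,.11),40.75,2)"; cat > lev.py <<'E'
from h import *
from station import *
import sys
c=read_camera('side');P=cloud(c)
e=np.hypot(P[...,0]-.5763,P[...,1]-.180)
m=(e<.06)&(P[...,2]>.085)&(P[...,2]<.105); L=P[m]; u,s,vt=np.linalg.svd(L[:,:2]-L[:,:2].mean(0)); v=vt[0]*np.sign(vt[0]@(L[:,:2].mean(0)-[.5763,.18]))
print('lever',len(L),L[:,:2].mean(0),v,'q deg',180-1.1-np.degrees(np.arctan2(v[1],v[0])))
im=c['pixels'][:,:,::-1]
cv2.imwrite(f'pics/{sys.argv[1]}.png',cv2.resize(im[210:400,200:360],None,fx=3,fy=3,interpolation=cv2.INTER_CUBIC))
E
python3 lev.py side8
```

```text
[0.52031309 0.05605453 0.1508161 ]
az 40.65 turn 0.1 q [ 0.22  0.4  -0.54  1.98  0.28  0.83  0.23] tilt [ 0.0006 -0.    ]
[-0.0003, -0.0009, 0.0204] -0.05
[-0.0003, -0.0009, 0.0204] -0.05
lever 309 [0.59288825 0.1911664 ] [0.87690669 0.48066065] q deg 150.17144101690525
```

View pics/side8.png

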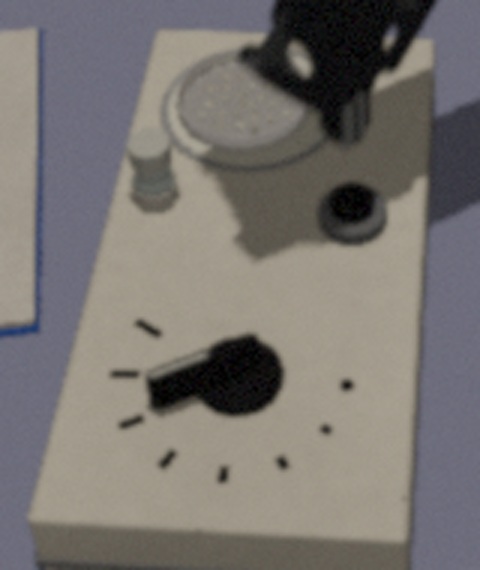

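Measured from depth, the lever stands at 150.2°. That is the fifth bar, at (131,422) counting from the dot at (347,384). Next is the button press, starting with a descent to just above the cap.

Emit:
send_rows(commands=[{"translation": [-0.0005,-0.001,0.012],"rot": [0,0,0],"grip": 0},{"translation": [0,-0.001,0.012],"rot": [0,0,0],"grip": 0},{"translation": [0,0,0.012],"rot": [0,0,0],"grip": 0},{"translation": [0,0,0.01],"rot": [0,0,0],"grip": 0},{"translation": [0,0,0],"rot": [0,0,0],"grip": 0}])

```text
t: 7.63
eef_pos: [0.5182, 0.0591, 0.1016]
tool_rot: [-0.001, 0.938, 0.348, -0.002]
contact_force: [0.1, 0.9, -0.1]
gripper_width: 0.001
```

```bash
python3 -c "
from plan import *
print(get_obs()['eef_pos'],get_obs()['contact_force'])";python3 lev.py side9
```

```text
[0.51818208 0.0590509  0.10164231] [ 0.10430436  0.91330717 -0.06469401]
lever 309 [0.5930286  0.19128586] [0.87289023 0.48791663] q deg 149.69626042087597
```

View pics/side9.png

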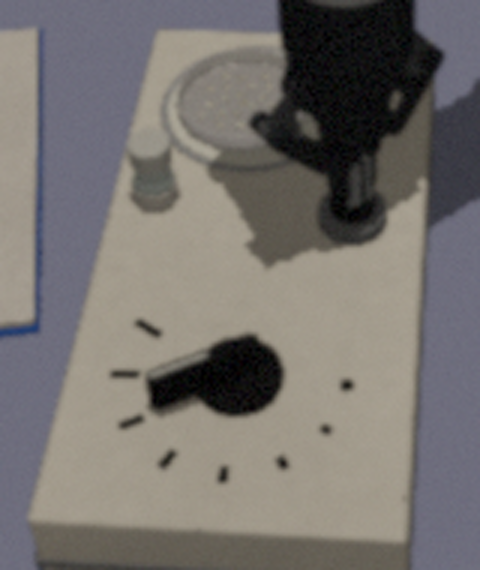

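The fingertips at (352,195) stand over the cap. I'll press in small steps.

Emit:
send_rows(commands=[{"translation": [0,0.001,0.002],"rot": [0,0,0],"grip": 0},{"translation": [0,0,0.002],"rot": [0,0,0],"grip": 0},{"translation": [0,0,0.002],"rot": [0,0,0],"grip": 0},{"translation": [0,0,0.001],"rot": [0,0,0],"grip": 0},{"translation": [0,0,0],"rot": [0,0,0],"grip": 0}])

```text
t: 8.1
eef_pos: [0.521, 0.0572, 0.0976]
tool_rot: [-0.0, 0.938, 0.346, 0.001]
contact_force: [-0.3, 0.8, 2.3]
gripper_width: -0.0
```

Emit:
send_rows(commands=[{"translation": [0,0,0.001],"rot": [0,0,0],"grip": 0},{"translation": [0,0,0.001],"rot": [0,0,0],"grip": 0},{"translation": [0,0,0.001],"rot": [0,0,0],"grip": 0},{"translation": [0,0,0.001],"rot": [0,0,0],"grip": 0},{"translation": [0,0,0],"rot": [0,0,0],"grip": 0}])

```text
t: 8.52
eef_pos: [0.5209, 0.0572, 0.0935]
tool_rot: [-0.0, 0.938, 0.346, 0.001]
contact_force: [0.5, 2.2, 4.9]
gripper_width: -0.001
```

Emit:
send_rows(commands=[{"translation": [0,0,0.001],"rot": [0,0,0],"grip": 0},{"translation": [0,0,0.001],"rot": [0,0,0],"grip": 0},{"translation": [0,0,0],"rot": [0,0,0],"grip": 0},{"translation": [0,0,0],"rot": [0,0,0],"grip": 0},{"translation": [0,0,0],"rot": [0,0,0],"grip": 0}])

```text
t: 8.93
eef_pos: [0.5211, 0.0572, 0.0928]
tool_rot: [0.0, 0.938, 0.346, 0.001]
contact_force: [-3.7, 1.2, 19.2]
gripper_width: 0.001
```

The force rose from 4.9 to 19 N over 0.7 mm, so the button is on its hard stop, fully pressed. I'll lift and move clear.

Emit:
send_rows(commands=[{"translation": [0,0,-0.004],"rot": [0,0,0],"grip": 0},{"translation": [0,0,-0.008],"rot": [0,0,0],"grip": 0},{"translation": [0,0,-0.02],"rot": [0,0,0],"grip": 0},{"translation": [0,0,-0.03],"rot": [0,0,0],"grip": 0},{"translation": [0,0,-0.03],"rot": [0,0,0],"grip": 0}])

```text
t: 9.35
eef_pos: [0.5187, 0.056, 0.1832]
tool_rot: [-0.0, 0.938, 0.346, -0.002]
contact_force: [1.2, 0.1, -0.3]
gripper_width: 0.001
```

Emit:
send_rows(commands=[{"translation": [0,0,-0.02],"rot": [0,0,0],"grip": 0},{"translation": [0,0.0,-0.02],"rot": [0,0,0],"grip": 0},{"translation": [-0.02,0.02,0],"rot": [0,0,0],"grip": 0},{"translation": [-0.02,0.02,0],"rot": [0,0,0],"grip": 0},{"translation": [0,0,0],"rot": [0,0,0],"grip": 0}])

```text
t: 9.77
eef_pos: [0.5147, -0.0063, 0.2228]
tool_rot: [0.001, 0.939, 0.343, -0.002]
contact_force: [-0.0, -0.5, -1.0]
gripper_width: -0.0
```

```bash
python3 lev.py side10; python3 - <<'E'
from h import *
from station import *
print(get_obs()['eef_pos'],get_obs()['contact_force'],abs(get_obs()['joint_vel']).max())
c=read_camera('side');P=cloud(c);d=np.hypot(P[...,0]-.5184,P[...,1]-.058)
print('cap z',np.nanmedian(P[...,2][(d<.01)]))
a=load('side0.npz')
df=np.abs(c['pixels'].astype(int)-a['pixels']).max(-1)
cv2.imwrite('pics/diff.png',np.clip(df*3,0,255).astype(np.uint8))
cv2.imwrite('pics/side11.png',c['pixels'][:,:,::-1])
E
```

```text
lever 306 [0.59222139 0.19078189] [0.87961412 0.47568792] q deg 150.4958503965807
[ 0.51480945 -0.00364259  0.22270346] [ 0.30552534  0.25768524 -0.21848078] 0.05073717540204971
cap z 0.5256450557014019
```

View pics/side11.png

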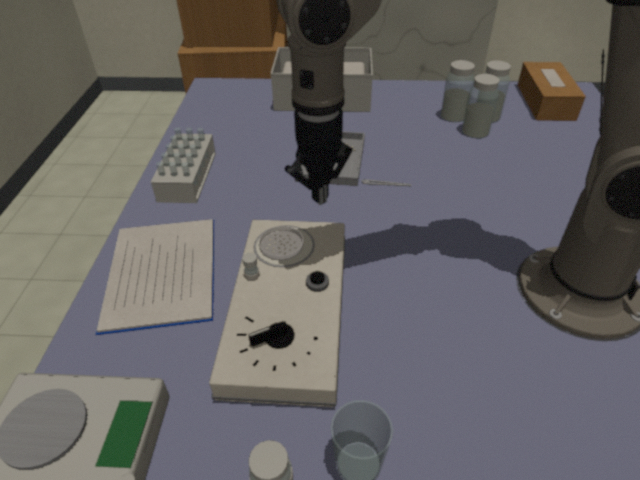

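View pics/diff.png

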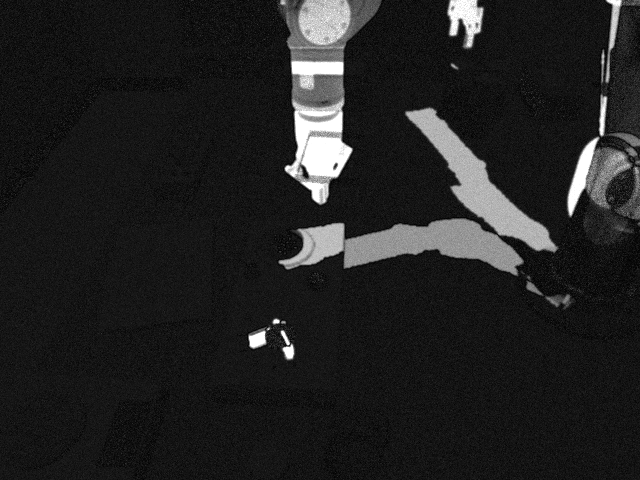

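The difference image shows changes only in the arm, its shadow and the lever at (260,338). The dish, jar, beaker and tweezers show none. The cap height of 0.526 came from arm points in the same column, so I'll measure it again with those left out and then hand in.

```bash
python3 - <<'E'
from h import *
from station import *
c=read_camera('side')
for n,k in(('before',load('side0.npz')),('now',c)):
    P=cloud(k);d=np.hypot(P[...,0]-.5184,P[...,1]-.058); m=(d<.01)&(P[...,2]<.1)
    print(n,m.sum(),np.median(P[...,2][m]))
print(abs(get_obs()['joint_vel']).max(),get_obs()['t'])
print(hand_in())
E
```

```text
before 76 0.08280502792201178
now 76 0.08258271001558598
0.020662091363181975 9.9167
the job is handed in; nothing more can be done
None
```

I turned the selector from brightness 2 to brightness 5 and then pressed the lamp button fully down. It came up again, and I moved the arm clear and handed in the job at t ≈ 9.9 s. `hand_in()` gives no verdict.

- **Selector:** I pushed one side of the lever with the closed fingertips, click by click. Before the press it measured 150.2° and 149.7°, and afterwards 150.5°; the target is 150°.
- **Button:** the force was about 5 N near full travel, then 19 N against the stop. Afterwards the cap top was at 82.6 mm, against 82.8 mm before the press, so it is back up.
- **Other objects:** comparing the side view before and after showed changes only in the arm, its shadows and the lever. The tray was partly hidden by the arm in that view, and I took no final top picture.
- **A check that first disagreed:** my first reading of the cap height was wrong (0.526 m) because it picked up points on the arm. Leaving those out gave the 82.6 mm above.

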